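# Refit the pill crusher's handle and close the crusher

## Task

The blue pill crusher has been washed and its handle is off. Slide the loose square handle tube onto the stub of the crusher's lever, hole side up, until it is fully home against the shoulder and the brass spring button pops up through the hole, then push the lever all the way down without slamming it, so that the crusher is left closed with the handle on. Leave the other things on the counter where they are.

Things in the scene. Friction and masses are not known exactly. Their poses are not given: they have to be found in the camera images.
- crusher: Pill crusher, blue plastic, fixed to the counter by suction feet. Origin: centre of its underside; z up; base 170 mm long (x), 100 mm wide (y), 22 mm high. Two upright cheeks at x = 55 mm (44 mm long, 49 mm wide over both, 136 mm high) carry the lever, which points from its hinge to the crusher's -x. Under the lever a steel ram hangs over a steel cup on the base.
- lever (a joint): Angle of the lever (rad): 0 = fully raised, lever level; grows as its free end goes down; 0.40 = stop, ram in the cup, crusher closed. Starts between 0 and 0.08. Stiff hinge (friction 0.9 N m): it stays where it is left, also with the handle on; then about 2 to 4 N pressed down on the handle's rubber grip lowers it.
- lever_shoulder (a point): Centre of the flat shoulder (27 x 27 mm) that stops the handle's mouth, on the lever's centre line. Axes turn with the lever: x along the lever towards the hinge, z its upper side. From here the stub runs to -x: square steel bar 18 x 18 mm, 42 mm long, then a round nose 10 mm long tapering from 18 to 8 mm diameter.
- button_top (a point): Where the top of the brass spring button is when it is out: upper side of the stub, 17.5 mm from the shoulder, 15.5 mm above the lever's centre line (moves with the lever only). Button 8 mm wide, 14 mm long, 6.5 mm proud of the stub. A 36 degree slope faces the stub's tip, so the tube pushes it down by itself (about 5 N along the stub); the side to the shoulder is upright and locks.
- button (a joint): How far the spring button is pressed into the stub (m): 0 = fully out, 0.0075 = fully in. Spring 2 N when out, about 5 N when the tube passes over it.
- handle: Loose straight square tube, 165 mm long, 27 x 27 mm outside, 20.5 x 20.5 mm inside, 0.12 to 0.2 kg, lying with its hole up. Origin: mid-length on its underside; x along the tube to its open mouth (x = 82.5 mm), z up; centre line 13.5 mm above the origin. Bare aluminium for 90 mm from the mouth, then a flush black ribbed rubber grip and a blue end cap. Open inside up to the cap.
- handle_mouth (a point): Centre of the handle's open mouth, on the tube's centre line (82.5, 0, 13.5 mm in the handle's frame, same axes).
- handle_hole (a point): Centre of the oblong hole for the button in the handle's upper wall (outer surface), 20 mm from the mouth: 16 mm along the tube, 12 mm across. The button pops out when the mouth is within 2 mm of the shoulder.
- dish: Bystander: shallow white enamel counting dish with a blue rim, 171 mm across, 25 mm high; origin under its centre.
- key: Bystander: small brass key, 58 mm long, bow 24 mm across, 4 mm thick, lying flat.
- vial1: Bystander: brown glass vial with aluminium cap, 34 mm diameter, 62 mm high; origin under its centre.
- vial2: Bystander: second brown glass vial, like vial1.
- spatula: Bystander: counting spatula, 185 mm long, steel blade and black handle, lying flat.
- tablet_bottle: Bystander: white tablet bottle with blue cap, 52 mm diameter, 85 mm high; origin under its centre.
- carton: Bystander: white medicine carton with coloured bands, 55 x 120 x 24 mm, lying flat; origin under its centre.
- lever_hinge (a point): Centre of the lever's hinge: its axis runs along the crusher's y, at x = 55 mm in the crusher's frame, 118 mm above the counter. Axes turn with the lever, as at lever_shoulder. The lever is a blue arm, 27 x 27 mm, to the shoulder 80 mm from here, then a bare steel stub.
- stub_tip (a point): Tip of the stub's tapered nose, on the lever's centre line, 52 mm from the shoulder and 132 mm from the hinge. Axes as at lever_shoulder.
Things that resemble listed ones, but are neither listed nor needed, are in the scene too. What is shaped like the handle but orange or pink is not meant.

How it is judged:
On the way, in this order (a step that is already met when the one before it is completed fails the run):
1. the handle is fully home on the stub (mouth within 3 mm of the shoulder) and the button is out through its hole (x of handle_mouth in the frame of lever_shoulder above -0.003 m and value of joint button below 0.002 m and y of handle_mouth in the frame of lever_shoulder between -0.004 and 0.004 m and z of handle_mouth in the frame of lever_shoulder between -0.004 and 0.004 m and angle between the x axis of handle and the x axis of lever_shoulder, either way round below 0.12 rad), for 0.2 s.
2. the lever is all the way down, the handle still locked on (all of step 1 and value of joint lever above 0.37 rad), for 0.2 s.
At the end, for the whole second after the job is handed in: The handle is on the stub with its mouth within 3 mm of the shoulder, in line with the lever (within 4 mm and 0.12 rad), the button is out through the hole (pressed less than 2 mm), the lever is down (over 0.37 of 0.40 rad), and all is at rest (all of step 2 and linear speed of handle below 0.02 m/s); the robot touches nothing.
It fails at once if a vial or the tablet bottle is moved more than 20 mm (distance of any of vial1, vial2, tablet_bottle from where it was at the start of the episode above 0.02 m).
It fails at once if the counting dish or the spatula is moved more than 20 mm (distance of any of dish, spatula from where it was at the start of the episode above 0.02 m).
It fails at once if the key or the carton is moved more than 20 mm (distance of any of key, carton from where it was at the start of the episode above 0.02 m).
It fails at once if the lever is slammed down (faster than 2.5 rad/s) (velocity of joint lever above 2.5 rad/s).
It also fails if it takes over 51 s, if anything falls off the work surface, if the arm or the gripper's body presses on something with over 40 N, if the wrist force passes 120 N, or if a joint passes its speed limit or range.

## Robot

A 7-joint arm with a two-finger parallel gripper is mounted at the origin on the work surface. World frame = base frame: x ahead of the robot, y to its left, z up, the work surface at z = 0. Lengths are in m, angles in rad, forces in N, time in s.
With the tool pointing down it reaches from about 0.35 to 0.9 m from the base axis. Payload 8.1 kg.
Tool frame: the origin (TCP) lies at the centre of the arm's flange, where the gripper is bolted on; the fingertips stand 178 mm ahead of it and the grasp point (between the pads) lies 159 mm ahead of it; z points along the fingers, y is the line along which they close (so a half turn about z gives the same grasp; the last joint's range is limited). The gripper opens to 92 mm and grips with 3 to 60 N. Pads are 19 mm wide; open, the fingers measure 130 mm over their backs; the gripper's body (75 mm by 190 mm) begins 47 mm behind the grasp point.
Start: joints at [-1.302, 0.434, 0.025, 1.573, -0.012, 1.134, -0.075], TCP at [0.227, 0.582, 0.405] pointing down, gripper open.
Joint ranges: [-2.62, 2.62], [-0.44, 2.09], [-1.27, 1.32], [0.08, 2.57], [-1.32, 4.46], [0.12, 2], [-2.74, 2.74]. Speed limits (rad/s): [2.22, 2.22, 3.01, 3.01, 3.14, 3.14, 3.14].

## Interface

Orientations are given as a rotation vector (axis times angle).
In Python, from cell import arm gives the robot as it stands. The module is installed in compiled form; this text tells all that it offers.
- The arm moves only by the shell command python3 -m inch 'ROWS' [FORCE]. ROWS is text: rows parted by semicolons, each of 5 numbers parted by spaces: the shift along the tool's x, y, z in m, then the turn about the tool's z in rad, then the finger opening in m, from 0 to 0.0918. In form: x y z roll fingers; .... A call has 1 to 5 rows; each row is the pose to reach, as a shift and turn from the pose commanded when the call began, along the tool's axes at that moment; what a row does not reach only later rows make up. A row lasts 1/10 s, in which the tool goes at most 50 mm and 8.59 degrees, less where a joint would pass 70% of its speed; a pose out of reach is approached as far as the arm can. A call with a gripper value outside its range is refused whole. The fingers move at their own pace and stop on an object; FORCE is the grip in N (left out, the last holds). Time passes only in rows, so rows that repeat a pose let the fingers close. It gives the time, the measured TCP pose, the force, the opening and the grip force at its end, in the units of the state.
- arm.observe(): the state, without advancing time (a new reading comes with each control period).
- arm.get_image(name): name is "side" or "top" or "wrist"; returns the picture (480x640x3 uint8, red, green, blue); there is no depth.
- arm.get_calibration(name): a dict with "intrinsics" (3x3 intrinsics, pixels), "distortion" ([k1, k2, p1, p2, k3] as OpenCV has them; the pictures are not rectified), "pose" (4x4, takes a point from camera to world coordinates). Camera axes: x right, y up, looking along -z (the intrinsics and any distortion apply to the point x, -y, -z); pixel columns grow to the right and rows downward; lengths in m; the calibration is good to about 2 mm. A picture is of the moment at which its call begins: read the wrist's pose just before it. get_calibration takes no time and is no camera call; for the wrist camera it gives the pose at the moment of the call.
- arm.sign_off(): hands the job in; it is judged then, once.
Trained networks look in the newest picture that a camera, given by its name, has taken for a name from the list of things; names that differ only in an ending like _2 or _b are one class to them, and where a whole thing is asked for, a point or a joint stands for the part that bears it (a point fixed in the world has none). Each returns a list of dicts, best first, with "conf" (0 to 1); they miss things now and then, are a little off and sometimes report something else, mostly with a low value. They report only what shows in the picture. A call takes as long as a camera call. They do not tell look-alikes from the thing itself.
- arm.look_for(camera, query): "point" ([row, column] in pixels, amid what is visible of it).
- arm.silhouettes(camera, query): "region" (480x640 bool, what is visible of it) and "point" ([row, column] in pixels, amid what is visible of it).
- arm.place_of(camera, query): "point" ([row, column] in pixels: a listed point, or the origin of a listed thing).
The state is a dict: "clock": time; "joints": joint angles; "dq": joint speeds; "joint_efforts": joint torques, N m; "position": TCP position; "ee_rot": TCP orientation; "force": force on the tool from outside, world axes, zero at the start; "ft_torque": the same for the moment, N m; "width": opening from 0.0 (shut) to 1.0 (fully open); "gripper_force": force on a finger pad.
Only numpy, scipy, OpenCV 4.12 (cv2) and the standard library are available. Lean on these libraries where they do the work, as an engineer would, in place of code of your own. Each camera call takes 0.05 s, during which the arm holds its last target. There are 200 camera calls.

## Working session

There is one attempt and no reset: what is moved stays moved. The work goes in short steps, Python scripts to look and compute and a shell command to move; the robot and the scene stay as the last step left them, time stands still between calls to the robot, and variables do not carry over. Pictures are saved under pics/ and viewed, at most 10 in all, crops included, and the job is handed in when it is done.

```bash
mkdir -p pics; cat > h.py <<'E'
import numpy as np, cv2
from cell import arm
from scipy.spatial.transform import Rotation as R
def save(name,img): cv2.imwrite('pics/'+name+'.png',img[...,::-1])
def ray(cal,rc):
    K=np.array(cal['intrinsics']);d=np.array(cal['distortion']);P=np.array(cal['pose'])
    u=cv2.undistortPoints(np.array([[[rc[1],rc[0]]]],float),K,d)[0,0]
    v=P[:3,:3]@np.array([u[0],-u[1],-1.]); return P[:3,3],v/np.linalg.norm(v)
def at_z(cal,rc,z):
    o,v=ray(cal,rc); return o+v*(z-o[2])/v[2]
def proj(cal,p):
    P=np.array(cal['pose']);q=P[:3,:3].T@(np.array(p,float)-P[:3,3]);q=np.array([q[0],-q[1],-q[2]])
    r=cv2.projectPoints(q.reshape(1,1,3),np.zeros(3),np.zeros(3),np.array(cal['intrinsics']),np.array(cal['distortion']))[0][0,0]
    return r[::-1]
def tri(rs):
    A=0;b=0
    for o,v in rs:
        M=np.eye(3)-np.outer(v,v);A=A+M;b=b+M@o
    p=np.linalg.solve(A,b); return p,[np.linalg.norm((np.eye(3)-np.outer(v,v))@(p-o)) for o,v in rs]
E
python3 - <<'E'
from h import *
np.set_printoptions(precision=4,suppress=True)
s=arm.observe();print(s['clock'],s['position'],s['ee_rot'],s['force'])
ims={}
for c in ['top','side']:
    ims[c]=arm.get_image(c);save(c+'0',ims[c]);cal=arm.get_calibration(c);print(c,np.array(cal['pose']))
    for q in ['handle','handle_mouth','handle_hole','lever_hinge','lever_shoulder','stub_tip','button_top','crusher']:
        print(c,q,[(np.round(d['point'],1).tolist(),round(d['conf'],2)) for d in arm.place_of(c,q)[:4]])
print(arm.observe()['clock'])
E
```

```text
0.0 [0.227  0.5821 0.404 ] [-0.5808 -3.0873  0.0024] [ 0.4947  0.2599 -0.2838]
top [[ 0.0184  0.9803 -0.1968  0.2614]
 [-0.9998  0.0172 -0.008  -0.0215]
 [-0.0045  0.1969  0.9804  1.2445]
 [ 0.      0.      0.      1.    ]]
top handle [([280.4, 468.8], 0.86), ([302.7, 341.2], 0.83), ([372.7, 435.8], 0.62), ([249.4, 391.9], 0.57)]
top handle_mouth [([312.4, 466.6], 0.75), ([293.5, 374.3], 0.72), ([334.7, 435.1], 0.7), ([202.9, 491.2], 0.7)]
top handle_hole [([303.6, 469.2], 0.91), ([295.0, 368.6], 0.87), ([345.4, 432.2], 0.85), ([222.8, 378.3], 0.79)]
top lever_hinge [([144.5, 298.2], 0.84)]
top lever_shoulder [([174.3, 299.4], 0.98)]
top stub_tip [([205.9, 297.3], 0.98)]
top button_top [([183.8, 300.6], 0.92)]
top crusher [([185.0, 301.2], 0.68)]
side [[ 0.8722  0.3492 -0.3424  0.0455]
 [-0.489   0.6312 -0.602  -0.8006]
 [ 0.0059  0.6925  0.7214  0.9957]
 [ 0.      0.      0.      1.    ]]
side handle [([301.1, 364.9], 0.98), ([374.5, 380.4], 0.93), ([389.8, 277.9], 0.74)]
side handle_mouth [([309.8, 318.5], 0.8), ([179.1, 259.0], 0.72), ([278.3, 374.2], 0.63), ([365.0, 305.1], 0.6)]
side handle_hole [([304.6, 308.0], 0.86), ([365.1, 297.7], 0.76), ([375.7, 352.5], 0.72), ([281.1, 374.0], 0.61)]
side lever_hinge [([193.7, 386.0], 0.88)]
side lever_shoulder [([203.6, 362.3], 0.95)]
side stub_tip [([208.2, 350.0], 0.81)]
side button_top [([205.2, 358.8], 0.95)]
side crusher [([231.3, 369.6], 0.72), ([193.4, 281.8], 0.48)]
0.9
```

View pics/top0.png

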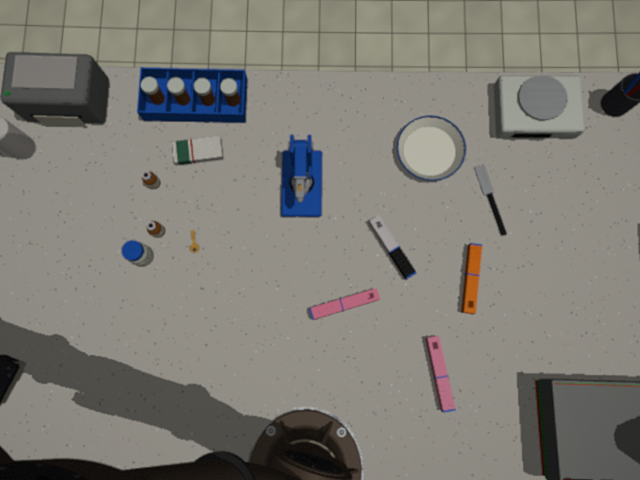

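View pics/side0.png

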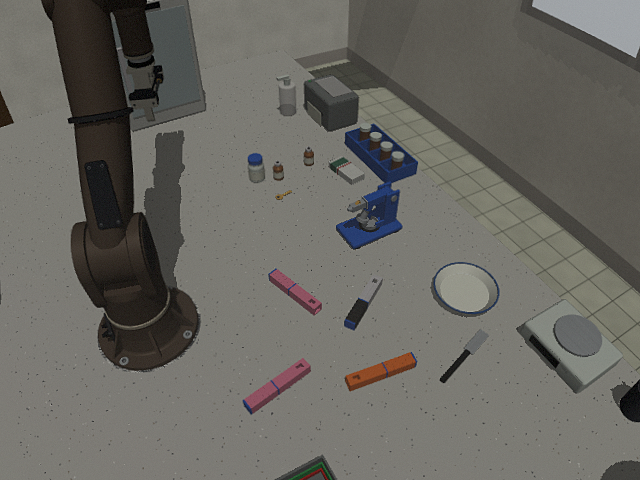

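The handle candidates in the top picture are:
- an aluminium tube with a black grip at (249,392), with its mouth and hole at (222,378)
- a pink tube at (303,341)
- a pink tube at (373,438)
- an orange tube at (280,470)

I choose the aluminium/black one, at about (305,363) in the side picture. The crusher is at top (185,301), with its lever pointing down the picture, towards the robot.

```bash
python3 - <<'E'
from h import *
np.set_printoptions(precision=4,suppress=True)
ct,cs=arm.get_calibration('top'),arm.get_calibration('side')
T=dict(lever_hinge=([144.5,298.2],[193.7,386.0]),lever_shoulder=([174.3,299.4],[203.6,362.3]),stub_tip=([205.9,297.3],[208.2,350]),button_top=([183.8,300.6],[205.2,358.8]))
for k,(a,b) in T.items(): print(k,*tri([ray(ct,a),ray(cs,b)]))
print('hole', at_z(ct,[222.8,378.3],.027), at_z(cs,[281.1,374.0],.027))
for c in ('top','side'):
    im=arm.get_image(c);cal=arm.get_calibration(c)
    for d in arm.silhouettes(c,'handle'):
        m=d['region'];p=np.argwhere(m);col=im[m].mean(0)
        w=np.array([at_z(cal,q,.025)[:2] for q in p]);mu=w.mean(0);e,V=np.linalg.eigh(np.cov((w-mu).T));v=V[:,1];t=(w-mu)@v
        print(c,d['point'],d['conf'],col,'ctr',mu,'dir',v,'len',np.ptp(t),'wid',np.ptp((w-mu)@V[:,0]),'midpt',mu+v*(t.max()+t.min())/2)
    print(c,[(at_z(cal,d['point'],0),d['conf']) for d in arm.place_of(c,'crusher')])
im=arm.get_image('top');save('crop',cv2.resize(im[110:300,270:440],None,fx=3,fy=3,interpolation=cv2.INTER_CUBIC))
E
```

```text
lever_hinge [0.7171 0.0324 0.1058] [np.float64(0.0031067098251566154), np.float64(0.0031067098251566136)]
lever_shoulder [0.641  0.0292 0.1052] [np.float64(0.007384025069338207), np.float64(0.007384025069338323)]
stub_tip [0.581  0.0265 0.1099] [np.float64(0.00913853838440892), np.float64(0.00913853838440867)]
button_top [0.6214 0.0244 0.1095] [np.float64(0.0029662932691973077), np.float64(0.002966293269197501)]
hole [ 0.5561 -0.1624  0.027 ] [ 0.5507 -0.1658  0.027 ]
top [282.4, 470.1] 0.98 [147.076   82.6829  35.7703] ctr [ 0.4273 -0.3797] dir [-0.991   0.1335] len 0.16868985758503305 wid 0.040041904096793486 midpt [ 0.4282 -0.3798]
top [379.2, 439.7] 0.88 [154.0949  96.3111 115.6212] ctr [ 0.206  -0.2994] dir [-0.9797 -0.2004] len 0.16639963258405863 wid 0.034430126939275524 midpt [ 0.2091 -0.2987]
top [248.0, 390.4] 0.8 [86.3678 85.3326 87.1938] ctr [ 0.4966 -0.1953] dir [-0.843 -0.538] len 0.16321319096301262 wid 0.03498271108228282 midpt [ 0.4979 -0.1945]
top [303.4, 343.5] 0.56 [168.556   97.5343 118.426 ] ctr [ 0.3601 -0.0818] dir [-0.3085  0.9512] len 0.16425064976406584 wid
[... 279 characters left out ...]
 0.95 [116.4508  74.0921  85.1046] ctr [ 0.3594 -0.097 ] dir [-0.2861  0.9582] len 0.1823209561862098 wid 0.04780303334719243 midpt [ 0.3581 -0.0926]
side [302.7, 362.5] 0.72 [72.8994 73.1091 75.8966] ctr [ 0.4917 -0.2076] dir [-0.8348 -0.5505] len 0.17783301659526518 wid 0.03282284078417111 midpt [ 0.4947 -0.2057]
side [369.2, 378.7] 0.58 [122.8008  67.3627  39.9154] ctr [ 0.4226 -0.3896] dir [-0.9933  0.1154] len 0.17229245092906115 wid 0.0415482990222636 midpt [ 0.425  -0.3898]
side [345.4, 467.0] 0.57 [69.4392 70.3686 69.4863] ctr [ 0.6262 -0.4477] dir [-0.9586 -0.2847] len 0.17927811111820574 wid 0.027284257900892703 midpt [ 0.6127 -0.4517]
side [(array([0.6499, 0.023 , 0.    ]), 0.89)]
```

View pics/crop.png

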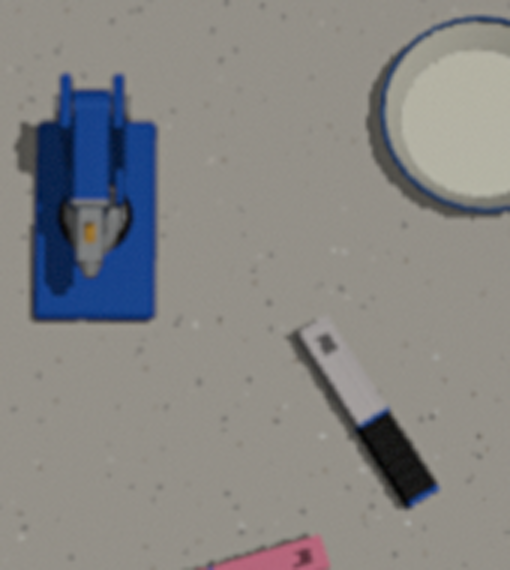

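The close crop confirms the choice: bare tube with its hole at the far-left end (crop (326,343), i.e. top (224,379)), black grip and blue cap at the near-right end. The crusher's stub, with its brass button at crop (90,232), points at the robot.

```bash
cat >> h.py <<'E'
def goto(pos,yaw):
    "print shift in tool axes and roll to bring TCP to pos with tool x (or -x) along yaw"
    s=arm.observe();M=R.from_rotvec(s['ee_rot']).as_matrix();p=np.array(s['position'])
    y0=np.arctan2(M[1,0],M[0,0])
    r=-((yaw-y0+np.pi/2)%np.pi-np.pi/2)   # tool z down: roll sense reversed
    print('t',s['clock'],'tcp',p.round(4),'yaw',round(y0,4),'tilt',M[:,2].round(4),'q7',round(s['joints'][6],3),'| shift',(M.T@(np.array(pos)-p)).round(4),'roll',round(r,4))
E
python3 - <<'E'
from h import *
np.set_printoptions(precision=4,suppress=True)
goto([.48,-.19,.40],.54)
s=arm.observe();M=R.from_rotvec(s['ee_rot']).as_matrix();c=np.array(arm.get_calibration('wrist')['pose'])
print(M);print('cam in tool',M.T@(c[:3,3]-s['position']),'\n',M.T@c[:3,:3]);print(arm.get_calibration('wrist')['intrinsics'])
print(s['joints'])
E
```

```text
t 1.25 tcp [0.2271 0.5823 0.4048] yaw 2.7698 tilt [ 0.      0.0001 -1.    ] q7 -0.075 | shift [-0.5162 -0.6276  0.0047] roll -0.9118
[[-0.9317  0.3633  0.    ]
 [ 0.3633  0.9317  0.0001]
 [-0.      0.0001 -1.    ]]
cam in tool [0.0762 0.0006 0.0201] 
 [[-0.0004  0.9587  0.2844]
 [ 1.      0.0002  0.0006]
 [ 0.0005  0.2844 -0.9587]]
[[334.395    0.     314.5913]
 [  0.     334.395  238.3631]
 [  0.       0.       1.    ]]
[-1.3016  0.4345  0.025   1.5732 -0.0116  1.134  -0.0751]
```

```bash
python3 -m inch '-0.03 -0.038 0 0 0.09; -0.06 -0.076 0 0 0.09; -0.09 -0.114 0 0 0.09; -0.12 -0.152 0 0 0.09; -0.15 -0.19 0 0 0.09'; python3 -m inch '-0.03 -0.038 0 0 0.09; -0.06 -0.076 0 0 0.09; -0.09 -0.114 0 0 0.09; -0.12 -0.152 0 0 0.09; -0.15 -0.19 0 0 0.09'; python3 -m inch '-0.03 -0.038 0 0 0.09; -0.06 -0.076 0 0 0.09; -0.09 -0.114 0 0 0.09; -0.12 -0.152 0 0 0.09; -0.15 -0.19 0 0 0.09'
python3 - <<'E'
from h import *
goto([.48,-.19,.40],.54); print(np.round(arm.observe()['joints'],3))
E
```

```text
clock: 1.75
position: [0.2981, 0.3488, 0.4049]
ee_rot: [0.581, 3.087, 0.001]
force: [0.7, 0.1, 0.9]
width: 0.978
gripper_force: 0.0
clock: 2.25
position: [0.3686, 0.1173, 0.4051]
ee_rot: [0.58, 3.087, 0.002]
force: [1.1, 1.8, 0.2]
width: 0.98
gripper_force: 0.0
clock: 2.75
position: [0.4394, -0.1142, 0.4052]
ee_rot: [0.58, 3.086, 0.001]
force: [1.7, -0.1, 0.1]
width: 0.983
gripper_force: 0.0
t 2.75 tcp [ 0.4394 -0.1142  0.4052] yaw 2.7702 tilt [ 1.4e-03  3.0e-04 -1.0e+00] q7 1.461 | shift [-0.0654 -0.0559  0.0052] roll -0.9114
[-0.36   0.153  0.574  2.004 -0.099  1.01   1.461]
```

```bash
python3 -m inch '-0.033 -0.028 0.003 0 0.09; -0.065 -0.056 0.005 -0.14 0.09; -0.065 -0.056 0.005 -0.28 0.09; -0.065 -0.056 0.005 -0.42 0.09; -0.065 -0.056 0.005 -0.56 0.09'; python3 -m inch '0 0 0 -0.12 0.09; 0 0 0 -0.24 0.09; 0 0 0 -0.35 0.09; 0 0 0 -0.35 0.09'
python3 - <<'E'
from h import *
np.set_printoptions(precision=4,suppress=True)
goto([.48,-.19,.40],.54); print(np.round(arm.observe()['joints'],3))
im=arm.get_image('wrist');cal=arm.get_calibration('wrist');save('w1',im)
for q in ['handle_mouth','handle_hole','handle']:
    print(q,[(np.round(d['point'],1).tolist(),round(d['conf'],2),at_z(cal,d['point'],{'handle_mouth':.0135,'handle_hole':.027,'handle':0.}[q])) for d in arm.place_of('wrist',q)[:3]])
for q in ['stub_tip','lever_shoulder','button_top','lever_hinge']: print(q,[(np.round(d['point'],1).tolist(),round(d['conf'],2)) for d in arm.place_of('wrist',q)[:2]])
for d in arm.silhouettes('wrist','handle'):
    m=d['region'];p=np.argwhere(m);w=np.array([at_z(cal,q,.027)[:2] for q in p]);(c,sz,a)=cv2.minAreaRect((w*1000).astype(np.float32));print(d['conf'],d['point'],c,sz,a,im[m].mean(0))
E
```

```text
clock: 3.25
position: [0.4795, -0.1885, 0.3996]
ee_rot: [0.303, -3.127, 0.0]
force: [0.0, 0.2, -0.2]
width: 0.98
gripper_force: 0.0
clock: 3.65
position: [0.4794, -0.1882, 0.3999]
ee_rot: [-0.838, 3.027, 0.0]
force: [-1.0, -0.2, 0.3]
width: 0.977
gripper_force: 0.0
t 3.65 tcp [ 0.4794 -0.1882  0.3999] yaw -2.6018 tilt [ 0.0004  0.0001 -1.    ] q7 2.521 | shift [ 0.0004 -0.0019 -0.0001] roll -0.0002
[-0.071  0.266  0.429  1.871 -0.128  1.031  2.521]
handle_mouth [([5.2, 223.5], 0.94, array([ 0.3484, -0.3698,  0.0135])), ([291.5, 299.3], 0.92, array([ 0.5742, -0.1537,  0.0135])), ([153.0, 379.7], 0.63, array([ 0.3903, -0.1605,  0.0135]))]
handle_hole [([19.8, 204.0], 0.63, array([ 0.3713, -0.3749,  0.027 ])), ([155.3, 398.1], 0.62, array([ 0.3832, -0.1453,  0.027 ]))]
handle [([73.6, 180.9], 0.98, array([ 0.4268, -0.3844,  0.    ])), ([218.1, 296.1], 0.69, array([ 0.5008, -0.2008,  0.    ])), ([167.1, 447.8], 0.57, array([ 0.3622, -0.0834,  0.    ]))]
stub_tip []
lever_shoulder []
button_top []
lever_hinge [([291.6, 299.2], 0.37)]
0.96 [66.2, 178.4] (429.70831298828125, -379.04461669921875) (38.05705261230469, 165.82199096679688) 81.7415771484375 [171.532  81.168   8.144]
0.69 [169.9, 451.9] (364.9399719238281, -85.42023468017578) (28.940244674682617, 170.37071228027344) 17.547183990478516 [202.5617  96.024  127.2796]
0.68 [217.8, 297.9] (500.89739990234375, -197.59278869628906) (166.79354858398438, 29.09160614013672) 31.761981964111328 [73.4774 74.4153 76.7359]
0.52 [0.4, 333.5] (298.40594482421875, -276.8910217285156) (6.060735702514648, 16.857311248779297) 30.929729461669922 [89.7312 44.6452 54.6882]
```

View pics/w1.png

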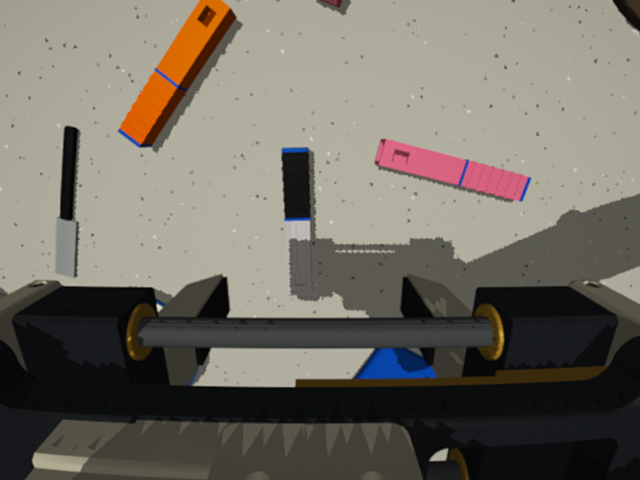

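The wrist view shows the handle at (220,297), with its grip upwards and its mouth at (292,300). The measured length is 167 mm against 165 mm, and its yaw is 0.55, so all is consistent. I go down and grasp it.

```bash
python3 -m inch '-0.013 -0.020 0.045 -0.01 0.09; -0.013 -0.020 0.09 -0.01 0.09; -0.013 -0.020 0.135 -0.01 0.09; -0.013 -0.020 0.18 -0.01 0.09; -0.013 -0.020 0.205 -0.01 0.09' 35; python3 -m inch '0 0 0.014 0 0.09; 0 0 0.014 0 0.05; 0 0 0.014 0 0.0; 0 0 0.014 0 0.0; 0 0 0.014 0 0.0' 35;python3 -m inch '0 0 0 0 0; 0 0 0 0 0; 0 0 0 0 0' 35
python3 - <<'E'
from h import *
goto([.501,-.199,.181],.55); print(arm.observe()['width'],arm.observe()['force'])
E
```

```text
clock: 4.6
position: [0.4998, -0.198, 0.1915]
ee_rot: [0.849, -3.021, -0.003]
force: [-0.1, -0.0, -0.0]
width: 0.98
gripper_force: 0.0
clock: 5.1
position: [0.5012, -0.1986, 0.1814]
ee_rot: [-0.85, 3.023, -0.001]
force: [0.3, 0.9, 0.5]
width: 0.683
gripper_force: 0.0
clock: 5.4
position: [0.5009, -0.1985, 0.1809]
ee_rot: [-0.85, 3.024, -0.0]
force: [0.1, -0.4, 0.2]
width: 0.423
gripper_force: 0.0
t 5.4 tcp [ 0.5009 -0.1985  0.1809] yaw -2.5934 tilt [ 2.e-04 -0.e+00 -1.e+00] q7 2.681 | shift [ 0.0001 -0.0005 -0.0001] roll -0.0018
0.42276060353669065 [ 0.09309411 -0.39348842  0.16364328]
```

```bash
python3 -m inch '0 0 0 0 0; 0 0 0 0 0; 0 0 0 0 0; 0 0 0 0 0' 35; python3 -m inch '0 0 -0.03 0 0; 0 0 -0.06 0 0; 0 0 -0.10 0.0 0; 0 0 -0.14 0.0 0; 0 0 -0.18 0 0' 35
python3 - <<'E'
from h import *
goto([.501,-.199,.36],.55); s=arm.observe();print(s['width'],s['force'],s['gripper_force'],s['joints'][6])
E
```

```text
clock: 5.8
position: [0.5008, -0.1985, 0.1807]
ee_rot: [0.85, -3.024, -0.0]
force: [0.1, 0.6, 2.1]
width: 0.293
gripper_force: 34.9
clock: 6.3
position: [0.5004, -0.1985, 0.362]
ee_rot: [0.85, -3.024, -0.0]
force: [2.0, 0.9, -2.1]
width: 0.292
gripper_force: 34.9
t 6.3 tcp [ 0.5004 -0.1985  0.362 ] yaw -2.5937 tilt [-7.e-04  0.e+00 -1.e+00] q7 2.565 | shift [-0.0003 -0.0008  0.002 ] roll -0.0021
0.2918775589703144 [ 1.97832707  0.86014528 -2.13324412] 34.91725082974881 2.564991521011382
```

```bash
python3 -m inch '-0.04 0.006 -0.01 0.1 0; -0.08 0.012 -0.02 0.2 0; -0.12 0.018 -0.03 0.3 0; -0.16 0.025 -0.04 0.4 0; -0.2 0.032 -0.058 0.508 0'; python3 - <<'E'
from h import *
goto([.686,-.04,.42],.04)
E
```

```text
clock: 6.8
position: [0.6554, -0.0656, 0.4179]
ee_rot: [0.057, -3.139, -0.0]
force: [1.0, -0.5, -2.1]
width: 0.29
gripper_force: 34.9
t 6.8 tcp [ 0.6554 -0.0656  0.4179] yaw -3.1055 tilt [-2.5e-03  1.0e-04 -1.0e+00] q7 1.844 | shift [-0.0315  0.0245 -0.0022] roll -0.0039
```

```bash
python3 -m inch '-0.031 0.024 -0.002 -0.004 0; -0.031 0.024 -0.002 -0.004 0;-0.031 0.024 -0.002 -0.004 0'; cat > m.py <<'E'
from h import *
np.set_printoptions(precision=4,suppress=True)
cal=arm.get_calibration('wrist');s=arm.observe();im=arm.get_image('wrist')
Z=dict(lever_hinge=.118,lever_shoulder=.118,stub_tip=.118,button_top=.1335,handle_mouth=s['position'][2]-.1675,handle_hole=s['position'][2]-.154,crusher=0)
for q in Z: print(q,[(np.round(d['point'],1).tolist(),round(d['conf'],2),at_z(cal,d['point'],Z[q])) for d in arm.place_of('wrist',q)[:2]])
E
python3 - <<'E'
from m import *
goto([.686,-.04,.42],.04);save('w2',im)
E
```

```text
clock: 7.1
position: [0.6851, -0.0408, 0.4195]
ee_rot: [0.072, -3.139, 0.001]
force: [-1.2, -0.9, -2.6]
width: 0.291
gripper_force: 34.9
lever_hinge [([263.0, 386.9], 0.76, array([0.7119, 0.0256, 0.118 ]))]
lever_shoulder []
stub_tip [([112.5, 397.1], 0.98, array([0.5841, 0.0206, 0.118 ]))]
button_top [([151.6, 399.7], 0.84, array([0.6141, 0.0221, 0.1335]))]
handle_mouth [([291.7, 315.5], 0.55, array([ 0.6793, -0.0405,  0.252 ]))]
handle_hole []
crusher [([188.0, 371.9], 0.72, array([0.6607, 0.0265, 0.    ]))]
t 7.5 tcp [ 0.6845 -0.0425  0.421 ] yaw -3.0984 tilt [ 0.0002  0.0002 -1.    ] q7 1.816 | shift [-0.0016  0.0024  0.001 ] roll 0.0032
```

View pics/w2.png

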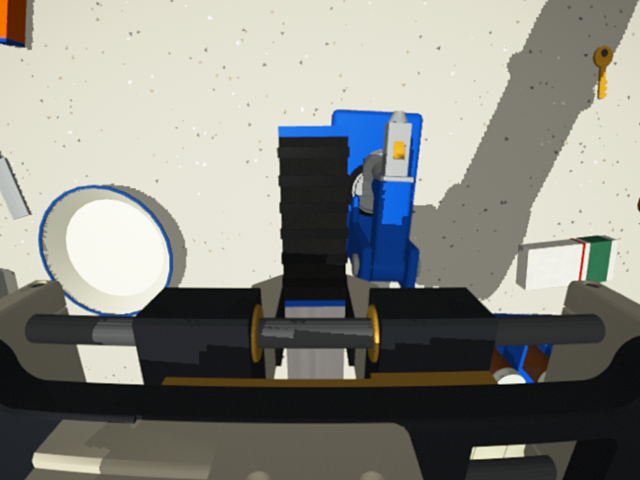

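The picture shows the crusher beside the held tube: stub tip at (112,399), button at (151,399), shoulder near (178,398), hinge at (263,387). The tube runs straight along column 315, with its cap edge at row 127 and the end of the grip at row 302. Next I fit the lever pose from all the cameras.

```bash
python3 - <<'E'
from h import *
from scipy.optimize import least_squares
np.set_printoptions(precision=4,suppress=True)
obs=[]
L=dict(lever_hinge=(0,0),lever_shoulder=(-.08,0),stub_tip=(-.132,0),button_top=(-.0975,.0155))
cw=arm.get_calibration('wrist');ct,cs=arm.get_calibration('top'),arm.get_calibration('side')
old=dict(lever_hinge=([144.5,298.2],[193.7,386.0]),lever_shoulder=([174.3,299.4],[203.6,362.3]),stub_tip=([205.9,297.3],[208.2,350]),button_top=([183.8,300.6],[205.2,358.8]))
for k,(a,b) in old.items(): obs+=[('top',ct,k,a),('side',cs,k,b)]
arm.get_image('wrist');arm.get_image('side')
for c,cal in (('wrist',cw),('side',cs)):
    for q in L:
        for d in arm.place_of(c,q)[:1]: print(c,q,d['point'],round(d['conf'],2));obs.append((c,cal,q,d['point']))
def pts(p,q):
    a,b=L[q];x,y,psi,th=p
    r=a*np.cos(th)-b*-np.sin(th)*0+b*np.sin(th)*-1; z=.118+a*np.sin(th)+b*np.cos(th)
    return np.array([x+r*np.cos(psi),y+r*np.sin(psi),z])
def res(p): return np.concatenate([(proj(cal,pts(p,q))-np.array(rc))/(2.5 if c=='wrist' else 1.5) for c,cal,q,rc in obs])
f=least_squares(res,[.714,.026,.04,.04],loss='soft_l1')
print('x y psi th',f.x,'sd',np.sqrt(np.diag(np.linalg.inv(f.jac.T@f.jac))))
for (c,_,q,rc),r in zip(obs,res(f.x).reshape(-1,2)): print(c,q,r)
for q in L: print(q,pts(f.x,q))
z=arm.observe()['position'][2]-.154
print('cap end',at_z(cw,[127,314],z),'grip edge',at_z(cw,[302,315],z),'tcp',arm.observe()['position'])
E
```

```text
wrist lever_hinge [261.8, 385.7] 0.8
wrist lever_shoulder [175.9, 393.2] 0.71
wrist stub_tip [111.5, 395.8] 0.62
wrist button_top [152.0, 400.0] 0.77
side lever_hinge [191.7, 385.6] 0.74
side lever_shoulder [203.8, 364.2] 0.89
side stub_tip [211.0, 349.1] 0.57
side button_top [204.2, 358.2] 0.56
x y psi th [0.7138 0.0261 0.0245 0.1135] sd [0.001  0.0027 0.0297 0.0336]
top lever_hinge [0.4708 1.3541]
side lever_hinge [-1.37    1.1507]
top lever_shoulder [3.5882 0.6619]
side lever_shoulder [-0.0254  1.0413]
top stub_tip [-2.4287  2.1303]
side stub_tip [ 2.2404 -1.4237]
top button_top [ 1.4362 -0.2623]
side button_top [-2.0085 -0.3447]
wrist lever_hinge [0.9207 1.1594]
wrist lever_shoulder [-0.6162  0.1865]
wrist stub_tip [0.2841 0.38  ]
wrist button_top [ 0.1253 -0.3028]
side lever_hinge [-0.0367  1.4173]
side lever_shoulder [-0.1587 -0.2253]
side stub_tip [ 0.3737 -0.8237]
side button_top [-1.3418  0.0553]
lever_hinge [0.7138 0.0261 0.118 ]
lever_shoulder [0.6343 0.0242 0.1089]
stub_tip [0.5827 0.0229 0.103 ]
button_top [0.6152 0.0237 0.1224]
cap end [ 0.6038 -0.0459  0.2667] grip edge [ 0.6778 -0.0423  0.2667] tcp [ 0.6849 -0.0418  0.4207]
```

```bash
python3 - <<'E'
from h import *
a=cv2.imread('pics/w2.png')[100:290,325:430];b=cv2.imread('pics/side0.png')[175:255,330:410]
a=cv2.resize(a,None,fx=3,fy=3,interpolation=cv2.INTER_CUBIC);b=cv2.resize(b,(480,480),interpolation=cv2.INTER_CUBIC)
o=np.zeros((570,795,3),np.uint8);o[:,:315]=a;o[:480,315:]=b;cv2.imwrite('pics/comp.png',o)
E
```

```text
(no output)
```

View pics/comp.png

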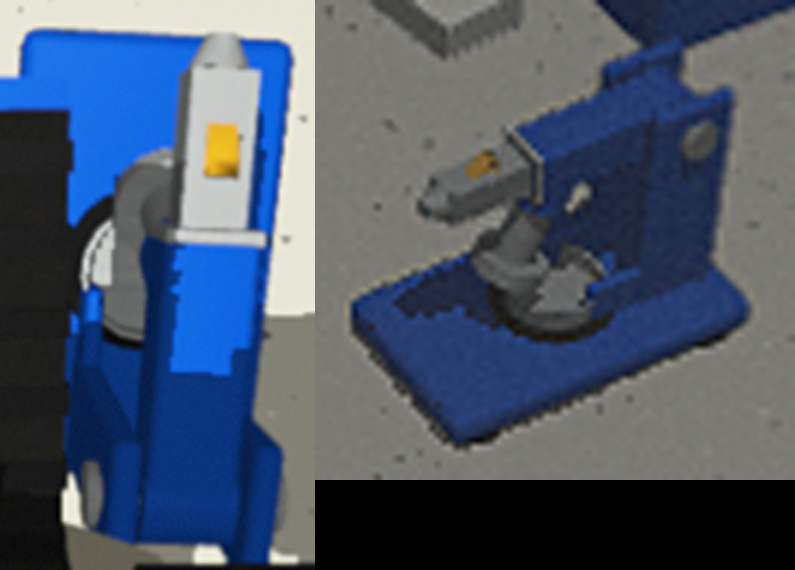

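The wrist crop (left) shows the stub edges at crop columns 190–260, at row 70, and the shoulder line at rows 233–240. The side crop shows the lever dipping only slightly relative to the base. I turn these edges into yaw and position.

```bash
python3 - <<'E'
from h import *
np.set_printoptions(precision=4,suppress=True)
cw=arm.get_calibration('wrist')
P=lambda x,y,z:at_z(cw,[100+y/3,325+x/3],z)
for th in (0.,.04,.08):
    zz=lambda d,b:.118-d*np.sin(th)+b
    L=dict(stubR1=(260,70,122,.009),stubR2=(252,230,82,.009),stubL1=(191,70,122,.009),shR=(265,238,80,.0135),shL=(158,233,80,.0135),levR=(244,540,0,.0135),levL=(142,540,0,.0135),tip=(222,35,132,0))
    print(th,{k:P(x,y,zz(d,b))[:2].round(4).tolist() for k,(x,y,d,b) in L.items()})
cs=arm.get_calibration('side');ct=arm.get_calibration('top')
S=lambda x,y:[175+y/6,330+(x-315)/6]
# side view: top edges, near side of lever: shoulder top-near corner (540,160?), rear
for th in (0,.04,.08):
    for d,w,b in ((80,-.0135,.0135),(82,-.009,.009),(122,-.009,.009),(132,0,0)):
        r=-d/1000*np.cos(th);p=[.7138+r*np.cos(.04)-w*np.sin(.04),.0272+r*np.sin(.04)+w*np.cos(.04),.118-d/1000*np.sin(th)+b]
        q=proj(cs,p);print(th,d,w,b,'crop',((q[1]-330)*6+315).round(0),((q[0]-175)*6).round(0))
E
```

```text
0.0 {'stubR1': [0.5926, 0.0305], 'stubR2': [0.6342, 0.0332], 'stubL1': [0.5936, 0.0124], 'shR': [0.6357, 0.0356], 'shL': [0.6358, 0.0067], 'levR': [0.7231, 0.0406], 'levL': [0.7243, 0.0106], 'tip': [0.5837, 0.0217]}
0.04 {'stubR1': [0.3022, 1.3717], 'stubR2': [0.9366, 0.9664], 'stubL1': [0.321, 1.0305], 'shR': [0.9538, 0.9909], 'shL': [0.9552, 0.6184], 'levR': [0.7231, 0.0406], 'levL': [0.7243, 0.0106], 'tip': [0.1127, 1.2627]}
0.08 {'stubR1': [0.0122, 2.7108], 'stubR2': [1.2386, 1.8982], 'stubL1': [0.0488, 2.0469], 'shR': [1.2715, 1.9446], 'shL': [1.274, 1.2291], 'levR': [0.7231, 0.0406], 'levL': [0.7243, 0.0106], 'tip': [-0.3575, 2.5016]}
0 80 -0.0135 0.0135 crop 538.0 151.0
0 82 -0.009 0.009 crop 528.0 155.0
0 122 -0.009 0.009 crop 454.0 185.0
0 132 0 0 crop 423.0 196.0
0.04 80 -0.0135 0.0135 crop 537.0 156.0
0.04 82 -0.009 0.009 crop 527.0 160.0
0.04 122 -0.009 0.009 crop 454.0 193.0
0.04 132 0 0 crop 423.0 205.0
0.08 80 -0.0135 0.0135 crop 537.0 162.0
0.08 82 -0.009 0.009 crop 527.0 165.0
0.08 122 -0.009 0.009 crop 454.0 201.0
0.08 132 0 0 crop 423.0 214.0
```

```bash
python3 -m inch '0.045 0.016 0 0.013 0; 0.09 0.032 0 0.013 0; 0.135 0.048 0 0.013 0; 0.175 0.062 0 0.013 0; 0.1985 0.07 0 0.013 0' 60; python3 -m inch '0 0 0.04 0 0; 0 0 0.08 0 0; 0 0 0.12 0 0; 0 0 0.135 0 0; 0 0 0.135 0 0'
python3 - <<'E'
from h import *
goto([.4835,.0198,.279],.03);s=arm.observe();print(s['force'],s['gripper_force'],s['joints'])
save('side1',cv2.resize(arm.get_image('side')[140:270,270:420],None,fx=5,fy=4.6,interpolation=cv2.INTER_CUBIC))
E
```

```text
clock: 8.5
position: [0.4806, 0.02, 0.4206]
ee_rot: [0.051, -3.14, -0.002]
force: [0.5, 0.9, -1.5]
width: 0.284
gripper_force: 59.9
clock: 9.0
position: [0.4827, 0.0193, 0.2839]
ee_rot: [0.049, -3.137, 0.002]
force: [-0.5, -0.4, -1.5]
width: 0.293
gripper_force: 59.9
t 9.0 tcp [0.4827 0.0193 0.2839] yaw -3.1107 tilt [-0.0039 -0.0011 -1.    ] q7 1.703 | shift [-0.0009  0.0005  0.0049] roll 0.0009
[-0.51807282 -0.37841785 -1.51436487] 59.91440357174724 [-0.49814273  0.37514589  0.44928072  2.07999055 -0.23739396  0.73884735
  1.70293022]
```

View pics/side1.png

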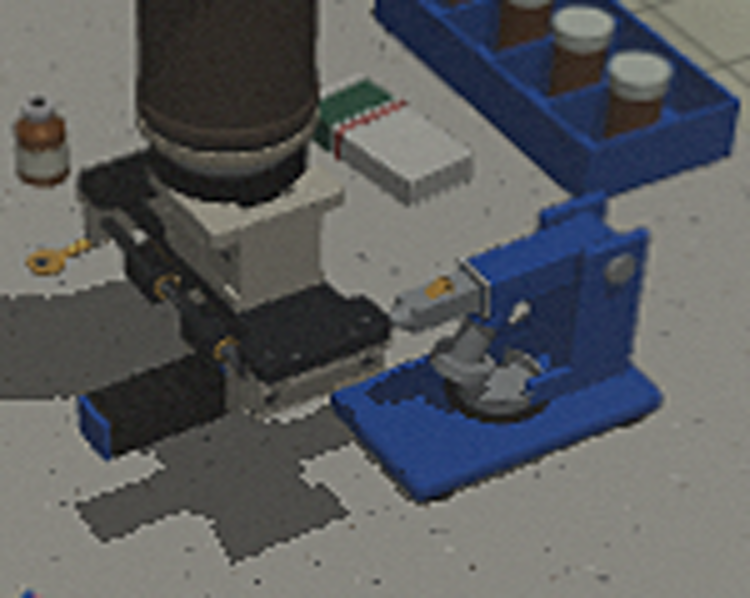

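The side view shows the tube held in line with the stub; its mouth is hidden by the gripper, and the cap's near top corner is at crop (110,412). I check the height by projecting the expected corner.

```bash
python3 - <<'E'
from h import *
cs=arm.get_calibration('side');C=lambda p:(np.array(proj(cs,p)[::-1])-[270,140])*[5,4.6]
for n,dx,w,b in (('capNearTop',-.0815,-.0135,.0135),('capNearBot',-.0815,-.0135,-.0135),('capFarTop',-.0815,.0135,.0135)):
    print(n,C([.4827+dx,.0193+dx*.03+w,.2839-.1672+b]).round(1))
for th in (0,.04,.08):
    print(th,'tip',C([.7145-.132*np.cos(th),.0235,.118-.132*np.sin(th)]).round(1),'shNearTop',C([.7145-.08*np.cos(th),.0235-.0135,.118-.08*np.sin(th)+.0135]).round(1),'shNearBot',C([.7145-.08*np.cos(th),.0235-.0135,.118-.08*np.sin(th)-.0135]).round(1))
E
```

```text
capNearTop [102.2 421.8]
capNearBot [104.6 456.4]
capFarTop [ 78.7 391.8]
0 tip [389.5 309.7] shNearTop [486.3 277.3] shNearBot [483.  311.8]
0.04 tip [389.3 316.3] shNearTop [486.  281.4] shNearBot [482.8 315.8]
0.08 tip [389.5 322.8] shNearTop [485.9 285.4] shNearBot [482.7 319.7]
```

```bash
python3 -m inch '0 0 0.002 0 0; 0 0 0.002 0 0'; python3 -m inch '-0.006 0 0 0 0; -0.012 0 0 0 0; -0.018 0 0 0 0; -0.024 0 0 0 0; -0.03 0 0 0 0'
python3 - <<'E'
from h import *
goto([.5505,.0218,.278],.03);s=arm.observe();print(s['force'],s['ft_torque'])
E
```

```text
clock: 9.25
position: [0.484, 0.0194, 0.2848]
ee_rot: [-0.049, 3.139, 0.001]
force: [0.7, 0.5, -2.1]
width: 0.291
gripper_force: 59.9
clock: 9.75
position: [0.5126, 0.0203, 0.283]
ee_rot: [0.049, -3.137, -0.0]
force: [-1.7, -0.4, -3.9]
width: 0.29
gripper_force: 59.9
t 9.75 tcp [0.5126 0.0203 0.283 ] yaw -3.1105 tilt [-4.4e-03 -1.0e-04 -1.0e+00] q7 1.719 | shift [-0.0379  0.0003  0.0048] roll 0.001
[-1.73497575 -0.36754762 -3.9312658 ] [ 0.02111199  0.52025087 -0.00699538]
```

```bash
python3 -m inch '0 0 0.004 0 0; 0 0 0.004 0 0; -0.005 0 0.004 0 0; -0.01 0 0.004 0 0; -0.015 0 0.004 0 0'
python3 - <<'E'
from h import *
goto([.5505,.0218,.278],.03);s=arm.observe();print(s['force'],s['ft_torque'])
E
```

```text
clock: 10.25
position: [0.5286, 0.0208, 0.2798]
ee_rot: [0.049, -3.14, -0.0]
force: [-4.3, 0.0, 2.0]
width: 0.29
gripper_force: 59.9
t 10.25 tcp [0.5286 0.0208 0.2798] yaw -3.1104 tilt [-8.e-04  2.e-04 -1.e+00] q7 1.729 | shift [-0.022   0.0003  0.0018] roll 0.0012
[-4.27344285  0.00753311  1.96263096] [-0.01407869  0.66007961 -0.03120169]
```

```bash
python3 -m inch '-0.005 0 0 0 0; -0.01 0 0 0 0; -0.014 0 0 0 0; -0.017 0 0 0 0; -0.02 0 0 0 0'; python3 -m inch '-0.002 0 0 0 0; -0.004 0 0 0 0; -0.006 0 0 0 0'
python3 - <<'E'
from h import *
goto([.5505,.0218,.278],.03);s=arm.observe();print(s['force'],s['ft_torque'])
E
```

```text
clock: 10.75
position: [0.5488, 0.0212, 0.28]
ee_rot: [-0.048, 3.141, -0.0]
force: [-3.4, -1.4, 4.9]
width: 0.29
gripper_force: 59.9
clock: 11.05
position: [0.5519, 0.0218, 0.2786]
ee_rot: [0.049, -3.133, -0.001]
force: [-17.2, -0.0, 4.1]
width: 0.291
gripper_force: 60.0
t 11.05 tcp [0.5519 0.0218 0.2786] yaw -3.1103 tilt [-7.9e-03  6.0e-04 -1.0e+00] q7 1.736 | shift [0.0014 0.0001 0.0006] roll 0.0013
[-17.15434658  -0.02662286   4.13195603] [ 0.15259697  2.72969716 -0.01727174]
```

```bash
python3 -m inch '0.004 0 0 0 0; 0.004 0 0 0 0; 0.004 0 0 0 0'; python3 -m inch '0.002 0 0 0 0; 0.004 0 0 0 0;0.004 0 0 0 0'
```

```text
clock: 11.35
position: [0.5504, 0.0216, 0.2795]
ee_rot: [0.049, -3.141, -0.0]
force: [-0.3, -0.1, -2.2]
width: 0.287
gripper_force: 60.0
clock: 11.65
position: [0.5477, 0.0214, 0.2805]
ee_rot: [-0.049, 3.137, -0.0]
force: [4.7, 0.6, -2.3]
width: 0.292
gripper_force: 60.0
```

```bash
python3 -m inch '0.002 0 0 0 0; 0.002 0 0 0 0'; python3 -m inch '0.002 0 0 0 0; 0.002 0 0 0 0'
```

```text
clock: 11.85
position: [0.5469, 0.0214, 0.2807]
ee_rot: [-0.049, 3.134, -0.0]
force: [11.4, -0.4, -6.8]
width: 0.289
gripper_force: 60.0
clock: 12.05
position: [0.5461, 0.0215, 0.2811]
ee_rot: [-0.049, 3.13, -0.001]
force: [17.5, -0.2, -10.6]
width: 0.292
gripper_force: 60.0
```

The pull test shows the button has locked: the force rises about 3 N/mm up to 17 N with no slip. I relax the arm, open the gripper and lift clear.

```bash
python3 -m inch '-0.003 0 0 0 0; -0.006 0 0 0 0; -0.006 0 0 0 0'; python3 -m inch '0 0 0 0 0.09; 0 0 0 0 0.09; 0 0 0 0 0.09; 0 0 0 0 0.09; 0 0 0 0 0.09'; python3 -m inch '0 0 0 0 0.09; 0 0 0 0 0.09; 0 0 -0.015 0 0.09; 0 0 -0.04 0 0.09; 0 0 -0.07 0 0.09'; python3 -m inch '0.02 0 0 0 0; 0.04 0 0 0 0; 0.04 0 0 0 0'
python3 - <<'E'
from m import *
goto([.507,.02,.35],.03); save('w3',im)
E
```

```text
clock: 12.35
position: [0.5485, 0.0214, 0.2797]
ee_rot: [0.049, -3.141, 0.0]
force: [2.3, -0.2, -1.9]
width: 0.288
gripper_force: 60.0
clock: 12.85
position: [0.5484, 0.0214, 0.2798]
ee_rot: [0.049, -3.141, -0.0]
force: [-0.0, -0.4, -1.1]
width: 0.675
gripper_force: 0.0
clock: 13.35
position: [0.548, 0.0214, 0.3498]
ee_rot: [0.049, -3.139, 0.001]
force: [-0.0, 0.1, -0.8]
width: 0.978
gripper_force: 0.0
clock: 13.65
position: [0.5064, 0.0199, 0.3498]
ee_rot: [0.048, -3.14, -0.001]
force: [0.7, -1.0, 0.5]
width: 0.771
gripper_force: 0.0
lever_hinge []
lever_shoulder []
stub_tip []
button_top []
handle_mouth [([87.7, 116.8], 0.59, array([ 0.4104, -0.0658,  0.1823]))]
handle_hole [([79.0, 125.1], 0.79, array([ 0.4091, -0.0545,  0.1958]))]
crusher []
t 14.05 tcp [0.5089 0.0201 0.3496] yaw -3.1105 tilt [ 0.     -0.0003 -1.    ] q7 1.658 | shift [ 0.0019 -0.0001 -0.0004] roll 0.0011
```

View pics/w3.png

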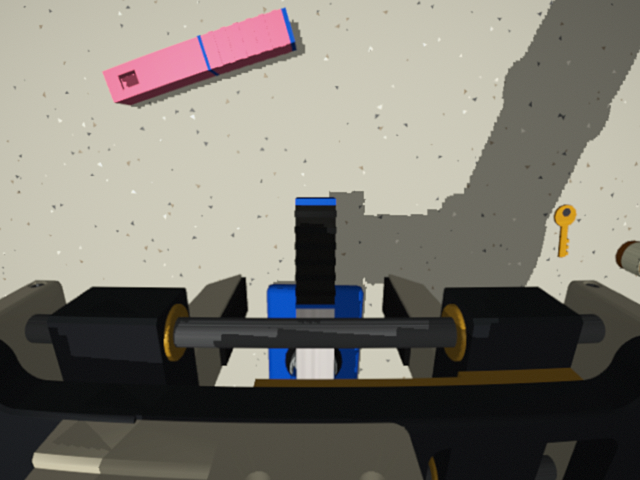

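The wrist view shows the handle sitting on the crusher's stub, with its cap at (202,315), in line with the lever. I check the button from the side before pressing.

```bash
python3 -m inch '0 0 0 0 0; 0 0 0 0 0; 0 0 0 0 0; 0 0 0 0 0; 0 0 0 0 0' 20; python3 - <<'E'
from h import *
save('side2',cv2.resize(arm.get_image('side')[170:260,290:420],None,fx=6,fy=6,interpolation=cv2.INTER_CUBIC))
for q in ('button_top','handle_hole','handle_mouth','lever_shoulder'): print(q,[(np.round(d['point'],1).tolist(),round(d['conf'],2)) for d in arm.place_of('side',q)[:2]])
E
```

```text
clock: 14.55
position: [0.5084, 0.0201, 0.3497]
ee_rot: [-0.049, 3.141, 0.0]
force: [-0.5, -0.0, 0.4]
width: 0.017
gripper_force: 0.0
button_top [([202.7, 355.7], 0.89)]
handle_hole [([362.9, 298.5], 0.83), ([202.6, 356.9], 0.8)]
handle_mouth [([382.4, 345.6], 0.78), ([365.3, 302.5], 0.64)]
lever_shoulder [([204.8, 360.8], 0.79)]
```

View pics/side2.png

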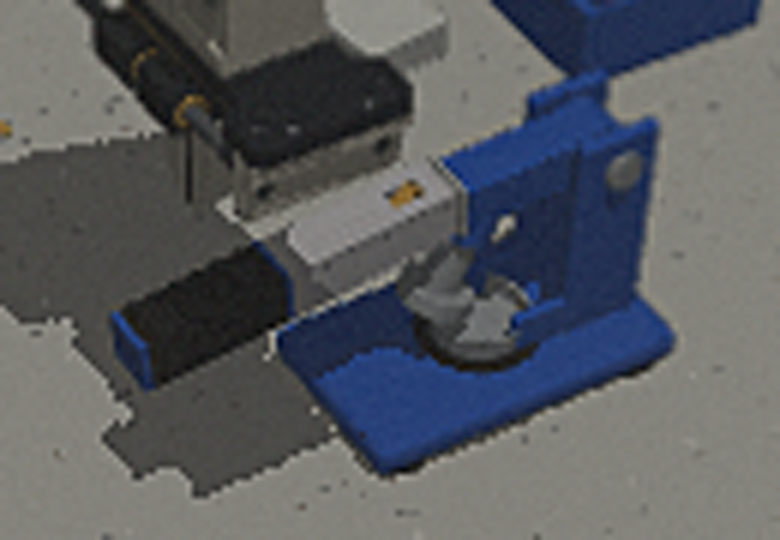

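The button (brass, at (405,193) in the crop) is up through the hole and the mouth is against the shoulder. Now I press down with closed fingers.

```bash
python3 -m inch '0 0 0.02 0 0; 0 0 0.035 0 0; 0 0 0.043 0 0; 0 0 0.05 0 0; 0 0 0.056 0 0'; python3 -m inch '0 0 0.006 0 0; 0 0 0.012 0 0; 0 0 0.018 0 0; 0 0 0.024 0 0; 0 0 0.03 0 0'; python3 -m inch '0 0 0.006 0 0; 0 0 0.012 0 0; 0 0 0.018 0 0; 0 0 0.024 0 0; 0 0 0.03 0 0'; python3 -m inch '0 0 0.003 0 0; 0 0 0.006 0 0; 0 0 0.009 0 0;  0 0 0.009 0 0'
```

```text
clock: 15.3
position: [0.5086, 0.0201, 0.2936]
ee_rot: [-0.049, 3.141, 0.0]
force: [-0.7, -0.7, 1.7]
width: 0.004
gripper_force: 1.1
clock: 15.8
position: [0.5086, 0.0202, 0.2634]
ee_rot: [-0.049, 3.141, 0.0]
force: [0.4, -0.2, 1.4]
width: 0.006
gripper_force: 1.1
clock: 16.3
position: [0.5084, 0.0201, 0.2332]
ee_rot: [0.049, -3.141, -0.0]
force: [0.4, -0.7, 2.8]
width: 0.006
gripper_force: 1.1
clock: 16.7
position: [0.5083, 0.0202, 0.2244]
ee_rot: [0.049, -3.141, 0.0]
force: [0.3, 0.2, 1.3]
width: 0.006
gripper_force: 0.6
```

```bash
python3 -m inch '0 0 0.003 0 0; 0 0 0.003 0 0'; python3 -m inch '0 0 0.003 0 0; 0 0 0.003 0 0';python3 -m inch '0 0 0.003 0 0; 0 0 0.003 0 0'
```

```text
clock: 16.9
position: [0.5084, 0.0202, 0.2215]
ee_rot: [0.049, -3.141, 0.0]
force: [0.2, -0.6, 1.6]
width: 0.006
gripper_force: 0.7
clock: 17.1
position: [0.5089, 0.0202, 0.2189]
ee_rot: [-0.049, 3.14, 0.0]
force: [-0.8, 0.4, 7.4]
width: 0.004
gripper_force: 3.3
clock: 17.3
position: [0.5092, 0.0199, 0.2176]
ee_rot: [-0.048, 3.139, 0.002]
force: [-6.1, 0.2, 33.3]
width: 0.004
gripper_force: 16.0
```

The force rose to 33 N, so the lever is at its stop. I lift off and check.

```bash
python3 -m inch '0 0 -0.006 0 0; 0 0 -0.02 0 0; 0 0 -0.05 0 0; 0 0 -0.09 0 0; 0 0 -0.13 0 0'; python3 -m inch '0.03 0 -0.03 0 0; 0.06 0 -0.06 0 0; 0.06 0 -0.06 0 0'; python3 - <<'E'
from h import *
save('side3',cv2.resize(arm.get_image('side')[170:260,290:420],None,fx=6,fy=6,interpolation=cv2.INTER_CUBIC));cs=arm.get_calibration('side')
for q in ('button_top','handle_hole','lever_shoulder'): print(q,[(np.round(d['point'],1).tolist(),round(d['conf'],2)) for d in arm.place_of('side',q)[:2]])
for th in (.3,.35,.4):
    r=-.245*np.cos(th)-.0135*np.sin(th);p=[.7145+r,.0255+r*.03-.0135,.118-.245*np.sin(th)+.0135*np.cos(th)];q=proj(cs,p);print(th,'cap near top corner, crop',((q[1]-290)*6).round(),((q[0]-170)*6).round())
print(arm.observe()['force'],arm.observe()['position'])
E
```

```text
clock: 17.8
position: [0.5079, 0.0201, 0.3465]
ee_rot: [0.049, -3.139, 0.001]
force: [0.5, 1.1, -0.4]
width: 0.006
gripper_force: 0.0
clock: 18.1
position: [0.4464, 0.0175, 0.4086]
ee_rot: [-0.048, 3.138, 0.004]
force: [0.7, -0.1, -0.4]
width: 0.006
gripper_force: 0.0
button_top [([223.4, 351.6], 0.72), ([212.0, 359.4], 0.66)]
handle_hole [([375.9, 351.2], 0.95), ([301.6, 309.4], 0.75)]
lever_shoulder [([207.6, 363.8], 0.81), ([356.0, 458.8], 0.42)]
0.3 cap near top corner, crop 160.0 425.0
0.35 cap near top corner, crop 166.0 441.0
0.4 cap near top corner, crop 174.0 456.0
[-0.20931008  0.3653345   0.06240065] [0.44871254 0.01854947 0.40496835]
```

View pics/side3.png

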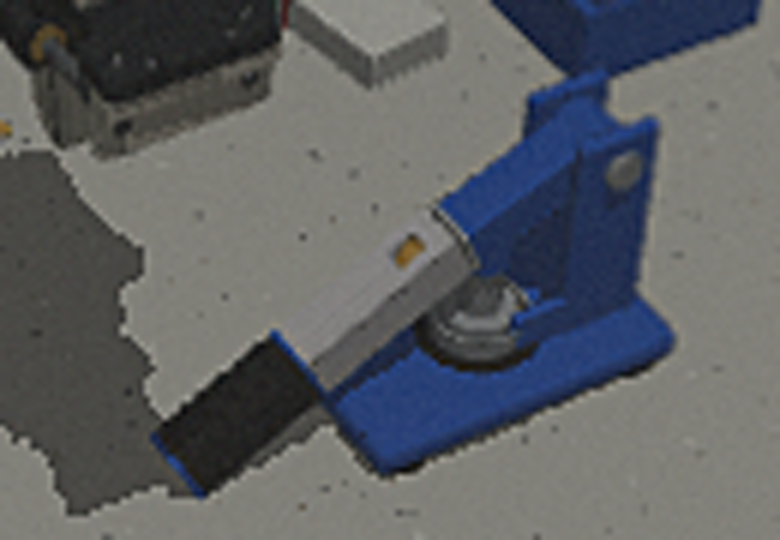

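The last side view shows the lever down with the ram in the cup. The handle is home, with the brass button in the hole at (408,250), the cap end is low near (180,466), and the robot is clear.

```bash
python3 -c "
from cell import arm
print(arm.sign_off())"
```

```text
the job is handed in; nothing more can be done
None
```

I slid the handle fully onto the stub with the brass button up through its hole, pressed the lever slowly down to its stop so the crusher is closed, and handed the job in with the robot clear of everything.

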